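Zero the laser gauge on the fallen setting master

TASK

The tall stepped setting master has fallen over in the gauge lane: stand it upright again, step up, on the marked square between its two neighbours, let go of it and swing the laser sensor arm in over it to its stop. Then twist the sprung set knob on the tilted console clockwise to its stop, hold it there for half a second, and let go so that its spring brings it back; leave the two neighbours, the plug gauge and the V-block where they are.

Things in the scene. Friction and masses are not known exactly. Their poses are not given: they have to be found in the camera images.
- master: The tall setting master, to be stood up: bare aluminium block 40 x 40 x 85 mm with a narrower 26 x 26 x 30 mm step on its top (115 mm in all), about 0.4 kg. Origin: centre of its square foot; z runs from foot to step (up when it stands). It starts lying on a 40 mm side along the lane, z along the lane's +y, its axis 20 mm above the lane floor.
- lane: Fixed gauge lane: dark steel plate 76 x 400 x 12 mm, long along its y axis, with two brighter rails along it (10 mm wide, 6 mm high above the floor, 56 mm apart inside), open at both ends. Origin: centre of its underside; its floor is 12 mm above. 150 mm behind its centre (+x) stands the sensor arm's 24 mm post on an 84 mm foot.
- lane_mark (a point): Centre of the marked square (white outline 44 x 50 mm) on the lane floor at the middle of the lane, 12 mm above the table.
- sensor_arm (a joint): Angle of the sensor arm about its upright post (rad): 0 = at its stop, straight out over the marked square; grows counterclockwise seen from above as it swings away; about 1.5 = parked behind the lane, along the lane's -y. Stays where it is left; about 1.5 N at the handle moves it.
- sensor_hinge (a point): Point on the axis of the sensor arm's post, at the height of the arm (172 mm above the table). The post and collar end 18 mm above this point.
- sensor_grip (a point): Grip point, 235 mm above the table, on the sensor arm's upright black round handle: 20 mm in diameter, 90 mm from the post axis, free from 53 mm below this point (the arm's top) to 20 mm above it. Turns with the arm: its x axis points from the sensor head to the post.
- sensor_eye (a point): Centre of the underside of the white sensor head (46 x 42 x 46 mm) at the arm's end, 150 mm from the post axis, 145 mm above the table; a standing master passes 18 mm below it. The head's top is 191 mm above the table.
- set_knob (a joint): Turn of the sprung set knob (rad): 0 = at rest, grows clockwise seen by someone who faces the console, 1.1 = at its stop. The spring needs 0.06 N m to start and 0.2 N m at the stop, and takes about 1 s to bring it back.
- knob_grip (a point): Grip point on the knob's axis, 42 mm above the sloping face. Black bar grip 62 mm long (point's x, up the slope at rest), 15 mm thick (y), from 20 to 52 mm above the face, on a 64 mm disc. z is the knob's axis, out of the face, leaning 34 degrees from vertical towards the robot's side. Turns with the knob.
- console: The fixed readout console: a grey box 190 mm (up the slope) x 150 x 40 mm on a dark foot, its face sloping 34 degrees down towards -x of its own frame, with a dark display in the upper half and the knob in the lower half. Origin: on the table, 120 mm in front (-x) of the face's centre, which is 100 mm up; upper edge about 155 mm up.
- step_master: Standing neighbour in the lane, leave alone: square 40 x 40 x 60 mm with a 26 mm step, 85 mm high. Origin: centre of its foot.
- plain_master: Standing neighbour in the lane, leave alone: plain square block 40 x 40 x 65 mm. Origin: centre of its foot. The two neighbours stand about 168 mm either side of the marked square; which is on which side varies.
- plug_gauge: Bystander: a double-ended plug gauge, 137 mm long, black square handle 20 mm thick, lying on the table. Origin: under its middle.
- v_block: Bystander: a dark steel V-block 60 x 90 x 40 mm on the table. Origin: under its middle.

How it is judged:
By the outcome, as a careful person would: the job done as asked, in the order asked, and still so for the second after the job is handed in, with the robot touching nothing.
It also fails if it takes over 70 s, if anything falls off the work surface, if the arm or the gripper's body presses on something with over 40 N, if the wrist force passes 120 N, or if a joint passes its speed limit or range.

ROBOT

A 6-joint arm with a two-finger parallel gripper is mounted at the origin on the work surface. World frame = base frame: x ahead of the robot, y to its left, z up, the work surface at z = 0. Lengths are in mm, angles in rad, forces in N, time in s.
With the tool pointing down it reaches from about 250 to 850 mm from the base axis. Payload 12.5 kg.
Tool frame: the origin (TCP) lies midway between the tips of the shut fingers; the grasp point (between the pads) lies 19 mm behind it (ctrl.hold_point_z is the distance from the TCP to the grasp point, in mm); z points along the fingers, y is the line along which they close (so a half turn about z gives the same grasp; the last joint's range is limited). The gripper opens to 93 mm and grips with 3 to 60 N. Pads are 15 mm wide; open, the fingers measure 128 mm over their backs; the gripper's body (75 mm by 188 mm) begins 65 mm behind the grasp point.
Start: joints at [1.08, 0.351, 1.652, -0, 1.139, -0.085], TCP at [217.083, 505.331, 218.633] pointing down, gripper open.
Joint ranges: [-2.75, 2.75], [-0.79, 2.1], [0.01, 2.65], [-1.57, 4.71], [0.07, 3.14], [-2.87, 2.87]. Speed limits (rad/s): [2.22, 2.22, 2.79, 3.14, 3.14, 3.14].

INTERFACE

Orientations are given as a unit quaternion [w, x, y, z].
In Python, from rig import ctrl, effector, planner, optics, close_job, monitor gives the robot as it stands. Calls block until the motion is done:
- ctrl.reach(position, orientation): joint-space move of the TCP to a pose.
- ctrl.movel(position, vel=150, rotation=None, threshold=None): straight line of the TCP; rotation=None keeps the orientation; vel is the mean speed in mm/s. With threshold (N) it stops when the force on the tool has changed by that much, and returns True; else False.
- ctrl.move_joints(angles): joint-space move.
- effector.grip(opening): finger opening in mm; the grip force is fixed at half the most; returns when the fingers have stopped.
- ctrl.dwell(seconds).
- planner.ik(position, orientation): joint angles nearest the present ones, or None.
- optics.read_camera(name): name is "side" or "top" or "wrist"; returns a dict with "img" (384x512x3 uint8, blue, green, red), "camera_matrix" (3x3 intrinsics, pixels), "k1" (the pictures are not rectified: a ray, as slopes to the right and down, at radius r is drawn at 1 + k1 r^2 times it, then the intrinsics apply), "camera_from_world" (4x4, takes a point from world to camera coordinates). Camera axes: x right, y down, z forward; pixel columns grow to the right and rows downward; lengths in mm; the calibration is good to about 2 mm. A picture is of the moment at which its call begins. There is no depth.
A pose or a line that the arm cannot do raises ctrl.MotionError and nothing moves.
- close_job(): hands the job in; it is judged then, once.
Readings, each from a call of its own:
- monitor.read_time_s(): time.
- monitor.read_joint_positions(): joint angles.
- monitor.read_qd(): joint speeds.
- monitor.read_joint_torque(): joint torques, N m.
- monitor.read_position(): TCP position.
- monitor.read_tcp_rot(): TCP orientation.
- monitor.read_force(): force on the tool from outside, world axes, zero at the start.
- monitor.read_moment(): the same for the moment, N m.
- monitor.read_opening(): finger opening in mm.
- monitor.read_gripper_force(): force on a finger pad.
Only numpy, scipy, OpenCV 4.12 (cv2) and the standard library are available. Lean on these libraries where they do the work, as an engineer would, in place of code of your own. Each camera call takes 0.05 s, during which the arm holds its last target. There are 200 camera calls.

## Working session

There is one attempt and no reset: what is moved stays moved. The work goes in short steps, each a Python script; the robot and the scene stay as the last script left them, time stands still between calls to the robot, and variables do not carry over. Pictures are saved under pics/ and viewed, at most 10 in all, crops included, and the job is handed in when it is done.

```bash
ls; mkdir -p pics
python3 - <<'E'
from rig import ctrl, optics, monitor
import cv2, numpy as np
for n in ("top","side"):
    d=optics.read_camera(n); cv2.imwrite(f"pics/{n}0.png",cv2.resize(d["img"],(800,600),interpolation=cv2.INTER_CUBIC))
    np.savez(f"{n}0.npz",**{k:np.array(v) for k,v in d.items()})
    print(n,d["camera_matrix"],d["k1"],d["camera_from_world"])
print(ctrl.hold_point_z,monitor.read_time_s(),monitor.read_tcp_rot(),monitor.read_opening())
E
```

```text
pics
top [[411.03478991   0.         259.78825435]
 [  0.         411.03478991 191.29494549]
 [  0.           0.           1.        ]] 0.00630845531014787 [[ 2.22487955e-02 -9.99661612e-01  1.34778459e-02 -3.40036153e+01]
 [-9.90220630e-01 -2.38918203e-02 -1.37449210e-01  6.03149925e+02]
 [ 1.37724709e-01 -1.02879617e-02 -9.90417115e-01  1.37764966e+03]
 [ 0.00000000e+00  0.00000000e+00  0.00000000e+00  1.00000000e+00]]
side [[403.40145003   0.         262.6679507 ]
 [  0.         403.40145003 186.53138241]
 [  0.           0.           1.        ]] -0.04844936739001049 [[ 9.95143897e-01 -9.81753784e-02  7.08660343e-03 -6.01367306e+02]
 [-5.59353202e-02 -6.23284457e-01 -7.79992132e-01  1.67439183e+02]
 [ 8.09929924e-02  7.75808018e-01 -6.25749194e-01  1.22022576e+03]
 [ 0.00000000e+00  0.00000000e+00  0.00000000e+00  1.00000000e+00]]
18.8 0.1 [-1.36557407e-04  2.01509958e-01  9.79486338e-01 -4.81205014e-04] 92.78335336690274
```

View pics/top0.png

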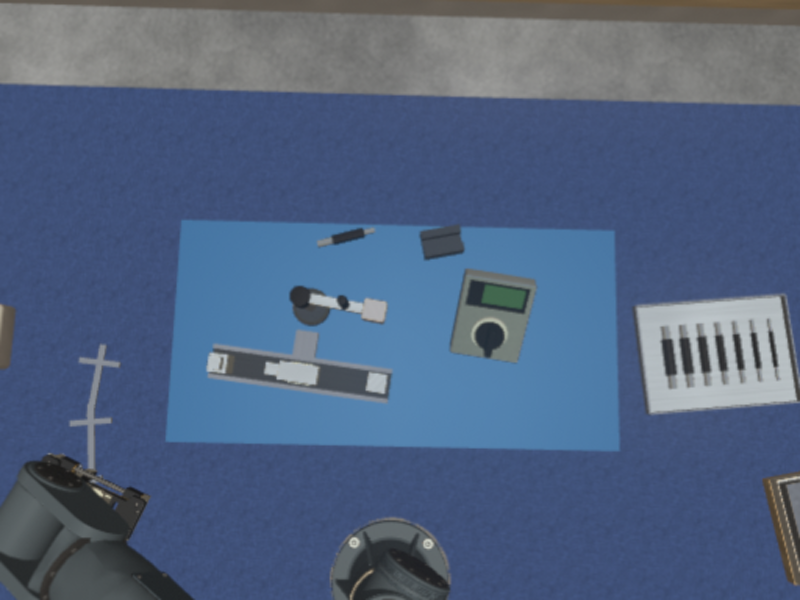

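View pics/side0.png

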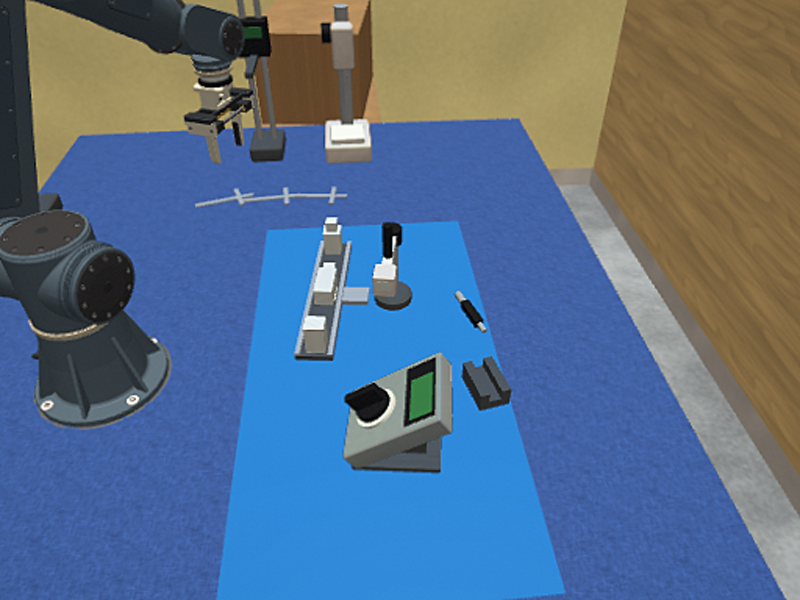

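The top view shows the lane running from (212,362) to (390,387), with the master lying at (292,372) and its step to the left (+y). The sensor arm is parked at y≈300, the post top at (300,297), its handle at (343,302), and the knob at (489,336). The side view agrees. I'll set up helpers and take an enlarged crop.

```bash
cat > h.py <<'E'
import numpy as np, cv2
from scipy.spatial.transform import Rotation as R
def pix2w(d,uv,z):
    K=np.array(d["camera_matrix"]);T=np.array(d["camera_from_world"]);k=float(d["k1"])
    s=(np.array(uv,float)-K[:2,2])/[K[0,0],K[1,1]]; p=s.copy()
    for _ in range(20): p=s/(1+k*(p@p))
    r=T[:3,:3].T@np.r_[p,1]; c=-T[:3,:3].T@T[:3,3]
    return c+r*(z-c[2])/r[2]
def w2pix(d,P):
    K=np.array(d["camera_matrix"]);T=np.array(d["camera_from_world"]);k=float(d["k1"])
    q=T[:3,:3]@np.array(P,float)+T[:3,3]; p=q[:2]/q[2]; p=p*(1+k*(p@p)); return p*[K[0,0],K[1,1]]+K[:2,2]
def quat(yax,zax):
    """tool orientation wxyz with tool y along yax, z along zax"""
    z=np.array(zax,float);z/=np.linalg.norm(z); y=np.array(yax,float);y-=z*(y@z);y/=np.linalg.norm(y)
    q=R.from_matrix(np.c_[np.cross(y,z),y,z]).as_quat(); return q[[3,0,1,2]]
def shot(n,name,crop=None,size=(800,600)):
    from rig import optics
    d=optics.read_camera(n); np.savez(name+".npz",**{k:np.array(v) for k,v in d.items()})
    im=d["img"]
    if crop: x,y,w,h=crop; im=im[y:y+h,x:x+w]
    cv2.imwrite(f"pics/{name}.png",cv2.resize(im,size,interpolation=cv2.INTER_CUBIC)); return d
E
python3 - <<'E'
from h import *
d=dict(np.load("top0.npz"))
cv2.imwrite("pics/top0c.png",cv2.resize(d["img"][140:260,120:360],(800,400),interpolation=cv2.INTER_CUBIC))
f=1/1.5625
for nm,p,z in [("laneL",(208,361),12),("laneR",(391,387),12),("post",(300,297),190),("handle",(343,302),250),("head",(374,311),191),("knob",(489,336),110),("master",(296,373),52)]:
    print(nm,pix2w(d,np.array(p)*f,z).round())
E
```

```text
laneL [458. 415.  12.]
laneR [410.   8.  12.]
post [582. 191. 190.]
handle [566. 100. 250.]
head [557.  44. 191.]
knob [ 520. -195.  110.]
master [436. 213.  52.]
```

View pics/top0c.png

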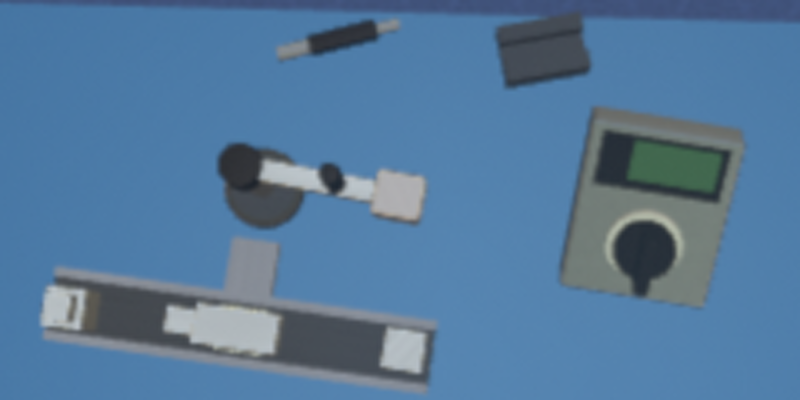

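Run:
```python
from h import *
from rig import ctrl,planner,monitor
a=-0.117; ex=np.array([np.cos(a),np.sin(a),0]); ey=np.array([-np.sin(a),np.cos(a),0])
for s in (1,-1):
    j=planner.ik([434,211,360],quat(s*ex,[0,0,-1])); print(s,None if j is None else np.round(j,2))
    for t in (-1,1):
        j=planner.ik([434,211,80],quat(s*ex,[0,0,-1]+t*ey)); print(s,t,None if j is None else np.round(j,2))
ctrl.reach([414,211,360],quat(-ex,[0,0,-1]))
shot("wrist","w1")
print(monitor.read_time_s())
```

```text
1 [ 0.36  0.11  1.61 -0.    1.42  0.47]
1 -1 [ 0.65  0.75  1.62 -0.54  1.41  1.03]
1 1 [-0.07  0.52  2.14  1.17  0.88 -0.92]
-1 [ 0.36  0.11  1.61 -0.    1.42 -2.67]
-1 -1 [ 0.65  0.75  1.62 -0.54  1.41 -2.11]
-1 1 [-0.07  0.52  2.14  1.17  0.88  2.22]
2.3417
```

View pics/w1.png

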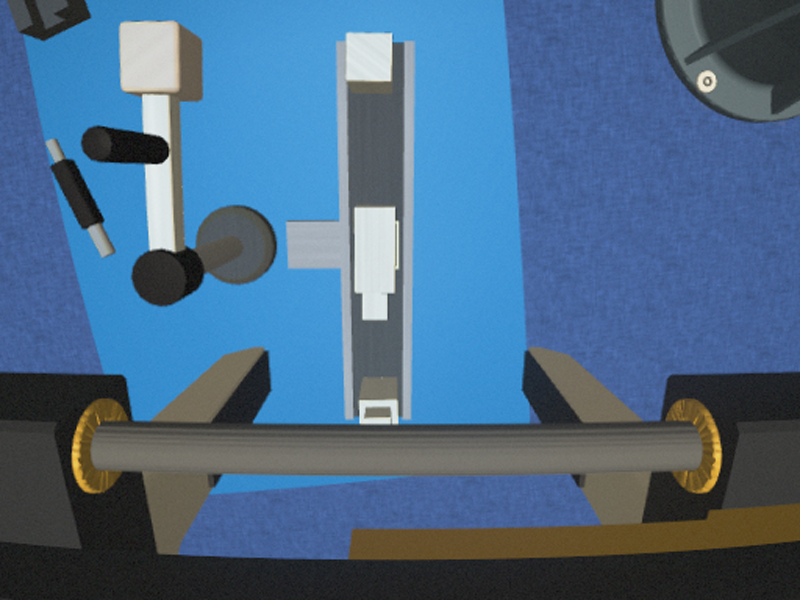

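The wrist view shows the whole lane, with corners near (336,41), (415,41), (345,419) and (410,419). The master's top face spans (355..395, 207..293) and its step is at (362..387, 320). The handle top is at (97,143), the post top at (168,277), and the head top face at (120..181, 21..94).

Run:
```python
from h import *
d=dict(np.load("w1.npz")); f=1/1.5625
P=lambda p,z: pix2w(d,np.array(p)*f,z)
tl,tr,bl,br=[P(p,18) for p in [(336,41),(415,41),(345,419),(410,419)]]
c=(tl+tr+bl+br)/4; u=(bl+br-tl-tr); print("lane",c.round(1),np.arctan2(-u[0],u[1]),np.linalg.norm(u)/2,[np.linalg.norm(x-y) for x,y in((tl,tr),(bl,br))])
m=[P(p,52) for p in [(354.5,207),(395,207),(354.5,293),(395,293)]]
u=(m[2]+m[3]-m[0]-m[1]); print("foot",((m[0]+m[1])/2).round(1),"sh",((m[2]+m[3])/2).round(1),np.arctan2(-u[0],u[1]),np.linalg.norm(u)/2, np.linalg.norm(m[0]-m[1]))
s=P((374.5,320),45);print("step end",s.round(1))
print("post",P((165,279),190).round(1),"handle",P((97,143),255).round(1),"handle bottom",P((163,150),182).round(1),"head",P((150,57),191).round(1))
# mark outline: detect in grey
cv2.imwrite("pics/w1c.png",cv2.resize(d["img"][120:215,205:275],(589,800))[:600])
```

```text
lane [434.7 210.6  18. ] -0.12180311524454544 399.9608101429149 [np.float64(76.4845828218825), np.float64(74.87722456100687)]
foot [429.6 169.   52. ] sh [440.4 253.1  52. ] -0.1281806375485749 84.72443872042086 38.821358081834845
step end [444.8 282.9  45. ]
post [578.7 193.1 190. ] handle [567.7 103.4 255. ] handle bottom [564.1 104.5 182. ] head [557.   45.5 191. ]
```

View pics/w1c.png

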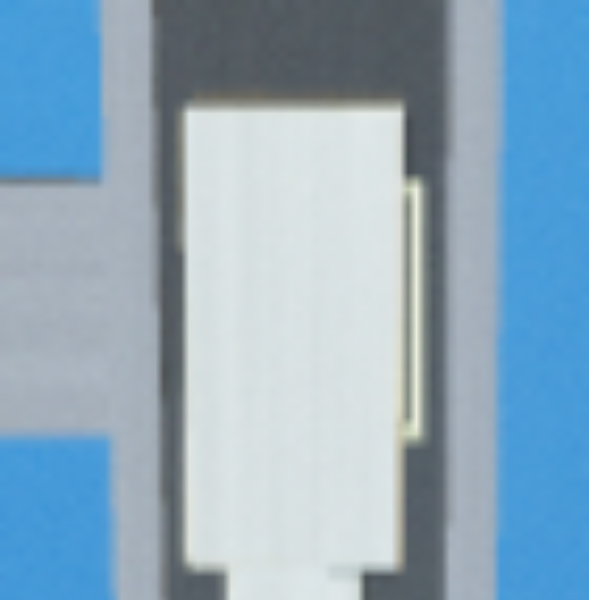

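```bash
cat >> h.py <<'E'
a=-0.123; ex=np.array([np.cos(a),np.sin(a),0]); ey=np.array([-np.sin(a),np.cos(a),0]); ez=np.array([0,0,1.])
mark=np.array([434.7,210.6,12])
E
python3 - <<'E'
from h import *
from rig import ctrl,planner,monitor,effector
H=ctrl.hold_point_z
foot=mark-42*ey; S=62
t1=(-ez-ey)/2**.5; t2=(-ez+ey)/2**.5
q1=quat(ex,t1); q2=quat(ex,t2)
g1=foot+S*ey; g1[2]=42.5
g2=mark+S*ez-10.5*ey
ctrl.reach(g1+(H-110)*t1,q1)
print(ctrl.movel(g1+(H-25)*t1,200))
print(ctrl.movel(g1+H*t1,60,threshold=8), monitor.read_position()-(g1+H*t1))
effector.grip(30); print(monitor.read_opening(),monitor.read_gripper_force(),monitor.read_force())
ctrl.movel(g1+H*t1+[0,0,110],120)
print(monitor.read_opening(),monitor.read_force())
ctrl.movel(g2+H*t2+[0,0,80],100,rotation=q2)
print(monitor.read_opening(),monitor.read_force(),monitor.read_time_s())
shot("side","s2",(130,100,160,120))
E
```

```text
False
False [ 0.04074888 -0.05014706 -0.03523598]
39.854163135409365 29.99542236328125 [0.73907752 1.33135696 0.60686421]
40.09680605784217 [-0.00993402  1.07320487 -4.40666553]
39.84144413281684 [-0.36253922 -0.12940069 -5.21882563] 10.825
```

View pics/s2.png

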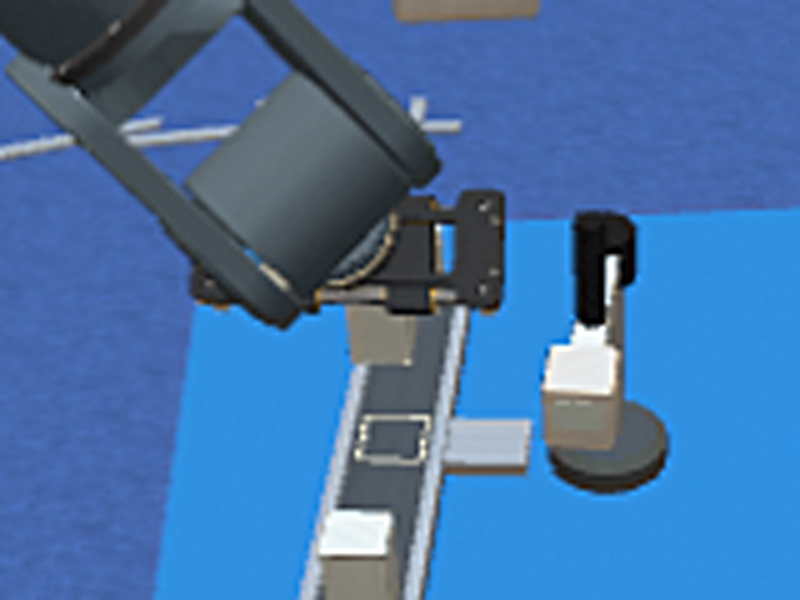

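The side view shows the master held upright above the lane. The empty marked square is at about crop (394,440), and the path down is clear. I'll lower it.

Run:
```python
from h import *
from rig import ctrl,planner,monitor,effector
d=dict(np.load("s2.npz")); print(pix2w(d,(130+394/5,100+440/5),12))
H=ctrl.hold_point_z; S=62
t2=(-ez+ey)/2**.5
g2=mark+S*ez-10.5*ey+H*t2
ctrl.movel(g2+[0,0,6],100)
print(ctrl.movel(g2-[0,0,4],15,threshold=5), monitor.read_position()-g2, monitor.read_force())
effector.grip(60); print(monitor.read_opening(),monitor.read_force())
effector.grip(93)
ctrl.movel(g2-90*t2,150)
ctrl.movel(g2-90*t2+[0,0,150],200)
print(monitor.read_time_s())
ctrl.reach([414,205,380],quat(ex,[0,0,-1]))
shot("wrist","w3"); shot("side","s3",(130,100,160,120))
print(monitor.read_time_s())
```

```text
[435.46634262 206.3115415   12.        ]
True [0.37261494 0.01075676 1.2477069 ] [0.45631681 0.49012283 2.5540369 ]
59.80353601341351 [-0.04937372 -0.73138203 -0.01487666]
15.15
16.175
```

View pics/w3.png

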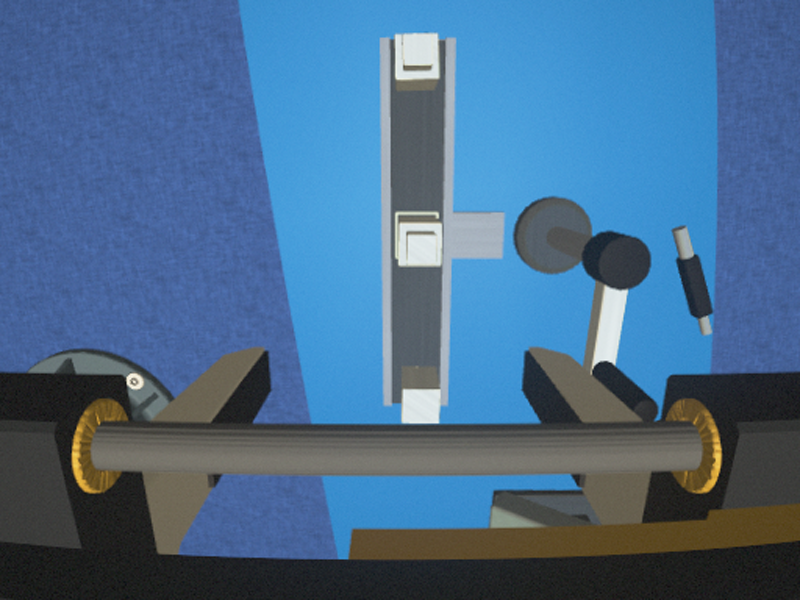

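The master stands upright at about (420,245), with its step up. The far-side mark outline shows at (396..438, 213). I'll check the centring numerically and refine the sensor arm geometry.

Run:
```python
from h import *
d=dict(np.load("w3.npz")); f=1/1.5625
P=lambda p,z: pix2w(d,np.array(p)*f,z)
L=lambda w:(np.array([(w-mark)@ex,(w-mark)@ey])).round(1)
print("shoulder corners",[L(P(p,97)) for p in [(399,224),(441,224),(399,266),(441,266)]])
print("step",L(P((422,246),127)), "outline far",L(P((396,213),12)),L(P((438,212),12)))
print("lane corners",[L(P(p,18)) for p in [(380,38),(456,38),(383,404),(450,404)]])
print("post",L(P((619,259),190)),P((619,259),190))
print("handle bot",L(P((604,370),182)))
d=dict(np.load("s3.npz"))
cv2.imwrite("pics/s3c.png",cv2.resize(d["img"][120:220,180:280],(600,600),interpolation=cv2.INTER_CUBIC))
from rig import planner
# candidate handle grasps along the swing
mk=mark; post=mark+150*ex
for th in (1.5,1.0,.5,0):
    r=-(np.cos(th)*ex+np.sin(th)*ey); h=post+90*r; h[2]=235-19
    for s in (0,np.pi/2): 
        for k in (1,-1):
            yy=k*(np.cos(s)*r+np.sin(s)*np.array([-r[1],r[0],0])); j=planner.ik(h,quat(yy,[0,0,-1])); print(th,s,k,h.round(),None if j is None else np.round(j,2))
```

```text
shoulder corners [array([-18.2,  19.1]), array([20.1, 19.1]), array([-18.2, -19.8]), array([ 20.9, -19.7])]
step [1.5 3.1] outline far [-21.3  23. ] [24.  24.2]
lane corners [array([-37.3, 198.5]), array([ 38.9, 198.7]), array([ -36.6, -199. ]), array([  42.5, -199. ])]
post [145.8   2.8] [579.7171414  195.50756979 190.        ]
handle bot [147.6 -89.1]
1.5 0 1 [566. 104. 216.] [ 0.1   0.4   1.59 -0.    1.16  1.87]
1.5 0 -1 [566. 104. 216.] [ 0.1   0.4   1.59 -0.    1.16 -1.28]
1.5 1.5707963267948966 1 [566. 104. 216.] [ 0.1   0.4   1.59 -0.    1.16  0.29]
1.5 1.5707963267948966 -1 [566. 104. 216.] [ 0.1   0.4   1.59 -0.    1.16 -2.85]
1.0 0 1 [526. 123. 216.] [ 0.14  0.34  1.68 -0.    1.13  2.41]
1.0 0 -1 [526. 123. 216.] [ 0.14  0.34  1.68 -0.    1.13 -0.73]
1.0 1.5707963267948966 1 [526. 123. 216.] [ 0.14  0.34  1.68 -0.    1.13  0.84]
1.0 1.5707963267948966 -1 [526. 123. 216.] [ 0.14  0.34  1.68 -0.    1.13 -2.3 ]
0.5 0 1 [500. 159. 216.] None
0.5 0 -1 [500. 159. 216.] [ 0.22  0.31  1.72 -0.    1.11 -0.16]
0.5 1.5707963267948966 1 [500. 159. 216.] [ 0.22  0.31  1.72 -0.    1.11  1.41]
0.5 1.5707963267948966 -1 [500. 159. 216.] [ 0.22  0.31  1.72 -0.    1.11 -1.73]
0 0 1 [494. 203. 216.] [ 0.3   0.33  1.69 -0.    1.12 -2.72]
0 0 -1 [494. 203. 216.] [ 0.3   0.33  1.69 -0.    1.12  0.43]
0 1.5707963267948966 1 [494. 203. 216.] [ 0.3   0.33  1.69 -0.    1.12  2.  ]
0 1.5707963267948966 -1 [494. 203. 216.] [ 0.3   0.33  1.69 -0.    1.12 -1.14]
```

View pics/s3c.png

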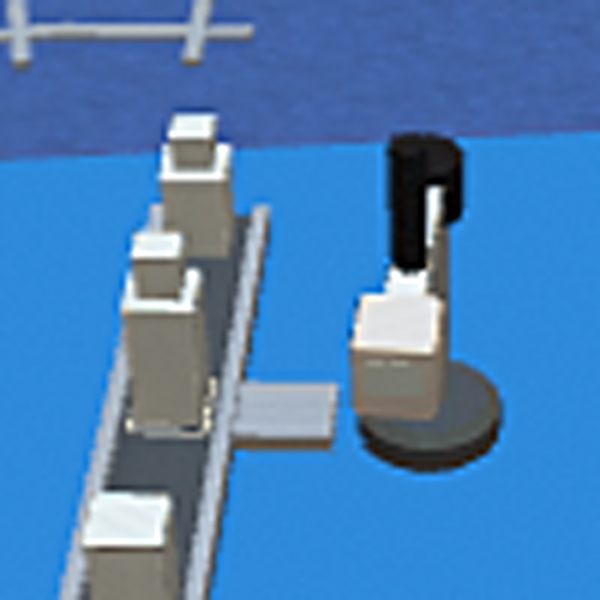

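The side view shows the master standing upright inside the white outline and released. Next I'll swing the sensor arm with the fingers caging its handle.

Run:
```python
from h import *
from rig import ctrl,planner,monitor,effector
post=mark+150*ex
def pose(th,z=216):
    r=-(np.cos(th)*ex+np.sin(th)*ey); h=post+90*r; h[2]=z
    return h,quat([-r[1],r[0],0],[0,0,-1])
p,q=pose(1.52,340); ctrl.reach(p,q)
p,q=pose(1.52); print(ctrl.movel(p,120,threshold=8))
effector.grip(25); print(monitor.read_opening(),monitor.read_force(),monitor.read_gripper_force())
for th in np.arange(1.3,0.09,-0.2):
    p,q=pose(th); ctrl.movel(p,90,rotation=q)
print(monitor.read_force())
p,q=pose(0.05); ctrl.movel(p,60,rotation=q)
p2=p+20*ey; print(ctrl.movel(p2,25,threshold=8), (monitor.read_position()-post)@ey, monitor.read_force(),monitor.read_time_s())
shot("side","s4",(130,100,160,120))
```

```text
False
25.096414575841578 [-0.31032748  0.39696068  0.09002841] 0.0
[ 0.65502901 -0.71282305  1.03018536]
True 1.6449007027741622 [ 0.09648513 -2.17622221  2.19626131] 22.45
```

View pics/s4.png

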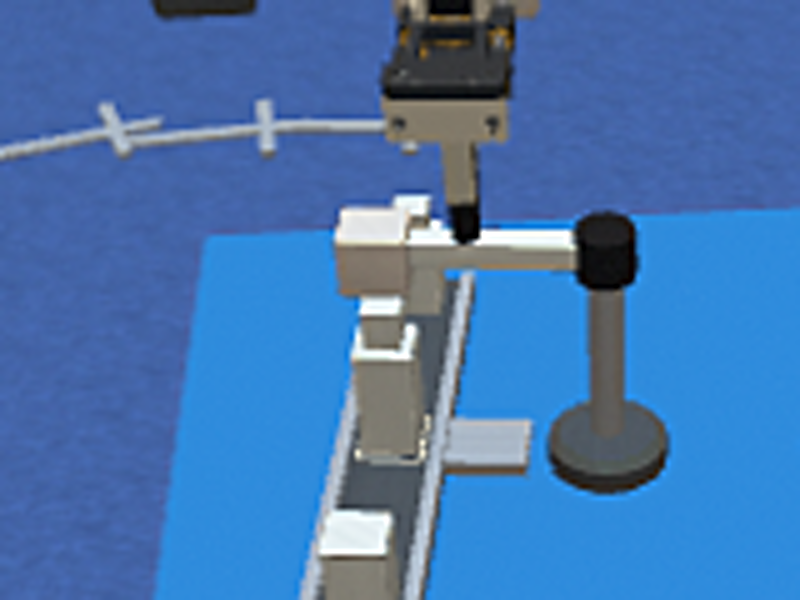

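The side view shows the arm straight out with its head over the master. I'll push once more gently to confirm it is at the stop, then release and go look at the knob.

Run:
```python
from h import *
from rig import ctrl,planner,monitor,effector
post=mark+150*ex
p0=monitor.read_position()
print(ctrl.movel(p0+8*ey,8,threshold=10), (monitor.read_position()-post)@ey, monitor.read_force())
effector.grip(93)
p=monitor.read_position(); ctrl.movel(p+[0,0,120],200)
# look at console: guessed knob (520,-195,110), console yaw ~ -0.17
b=-0.17; cx=np.array([np.cos(b),np.sin(b),0]); cy=np.array([-np.sin(b),np.cos(b),0]); s34,c34=np.sin(np.radians(34)),np.cos(np.radians(34))
n=-s34*cx+c34*ez
k=np.array([520,-195,105.])
for s in (1,-1):
    j=planner.ik(k+n*10,quat(s*cy,-n)); print(s,None if j is None else np.round(j,2))
    j=planner.ik(k+n*200,quat(s*cy,-n)); print(s,None if j is None else np.round(j,2))
ctrl.reach([440,-195,340],quat(cx,[0,0,-1]))
shot("wrist","w5"); print(monitor.read_time_s(),monitor.read_joint_positions())
```

```text
True 1.541880295986168 [ 0.40154512 -1.41488818  0.85021522]
1 None
1 [-0.69 -0.16  2.21  0.5   0.62 -2.43]
-1 [-0.55  0.34  2.15  1.18  0.23  0.08]
-1 [-0.69 -0.16  2.21  0.5   0.62  0.72]
26.8583 [-5.13175689e-01  1.18469483e-01  1.64834673e+00  6.38967976e-05
  1.37507465e+00 -3.43314622e-01]
```

View pics/w5.png

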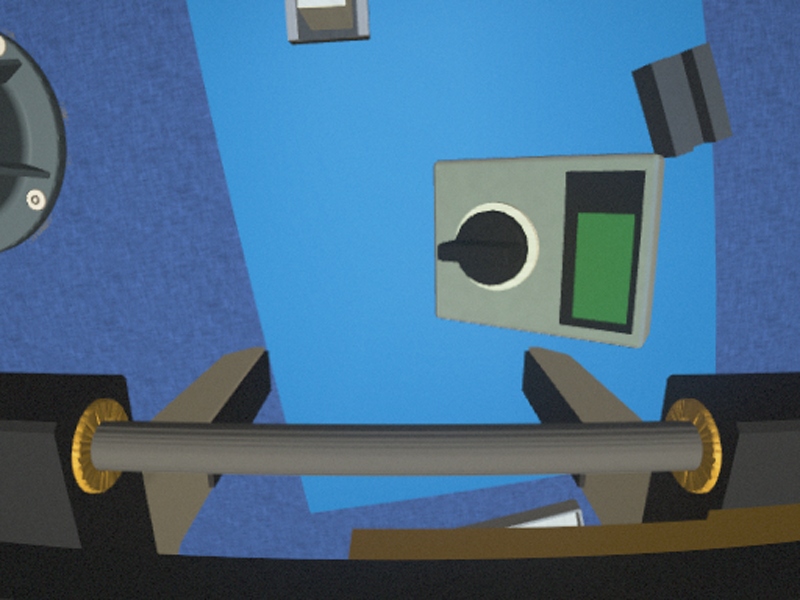

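The second push confirmed the arm is at its stop. The wrist view shows the console face corners at (434,162), (436,318), (657,156) and (635,346), the knob disc centre at (492,248), and the bar's lower end at (438,251). I'll fit the pose from these.

```bash
cat > fit.py <<'E'
from h import *
from scipy.optimize import least_squares
s34,c34=np.sin(np.radians(34)),np.cos(np.radians(34))
def frame(b):
    cx=np.array([np.cos(b),np.sin(b),0]); cy=np.array([-np.sin(b),np.cos(b),0]); return cx,cy,c34*cx+s34*ez,-s34*cx+c34*ez
def pts(v):
    x,y,b,k=v; cx,cy,u,n=frame(b); C=np.array([x,y,0])+120*cx+100*ez; K=C+k*u
    return [C-95*u+75*cy,C-95*u-75*cy,C+95*u+75*cy,C+95*u-75*cy,K+20*n,K+52*n-31*u]
def solve():
    d=dict(np.load("w5.npz")); obs=np.array([(434,162),(436,318),(657,156),(635,346),(492,248),(438,251)])/1.5625
    r=least_squares(lambda v:np.ravel([w2pix(d,p)-o for p,o in zip(pts(v),obs)]),[430,-190,-.17,-45],x_scale=[10,10,.1,10])
    x,y,b,k=r.x; cx,cy,u,n=frame(b); K=np.array([x,y,0])+120*cx+100*ez+k*u
    return r,K,cx,cy,u,n
if __name__=="__main__":
    r,K,cx,cy,u,n=solve(); print(r.x,r.fun.round(1)*1.56,"grip",K+42*n)
    from rig import planner,ctrl
    H=ctrl.hold_point_z
    for k in (0,.5,1.1,1.2):
        y=-(np.cos(k)*cy+np.sin(k)*np.cross(-n,cy)); j=planner.ik(K+(42-H)*n,quat(y,-n)); print(k,None if j is None else np.round(j,2))
    d=dict(np.load("w5.npz")); im=cv2.resize(d["img"],(800,600),interpolation=cv2.INTER_CUBIC)
    q=[K+42*n]+pts(r.x)+[K+52*n+a*u+b*cy for a,b in((31,7.5),(31,-7.5),(-31,7.5),(-31,-7.5))]
    for p in q: cv2.circle(im,tuple(int(v) for v in w2pix(d,p)*1.5625),2,(0,0,255),-1)
    cv2.imwrite("pics/w5f.png",cv2.resize(im[130:370,410:690],(700,600),interpolation=cv2.INTER_CUBIC))
E
python3 fit.py
```

```text
[ 4.33448231e+02 -1.84303027e+02 -1.48661733e-01 -2.57261075e+01] [-3.9   -2.34  -4.836 -0.     2.184 -2.964  5.46   5.148 -1.404  0.936
  1.404  0.624] grip [ 507.80493102 -195.43918169  120.43372129]
0 [-0.56  0.37  2.14  1.25  0.24 -0.02]
0.5 [-0.56  0.37  2.14  1.25  0.24  0.48]
1.1 [-0.56  0.37  2.14  1.25  0.24  1.08]
1.2 [-0.56  0.37  2.14  1.25  0.24  1.18]
```

View pics/w5f.png

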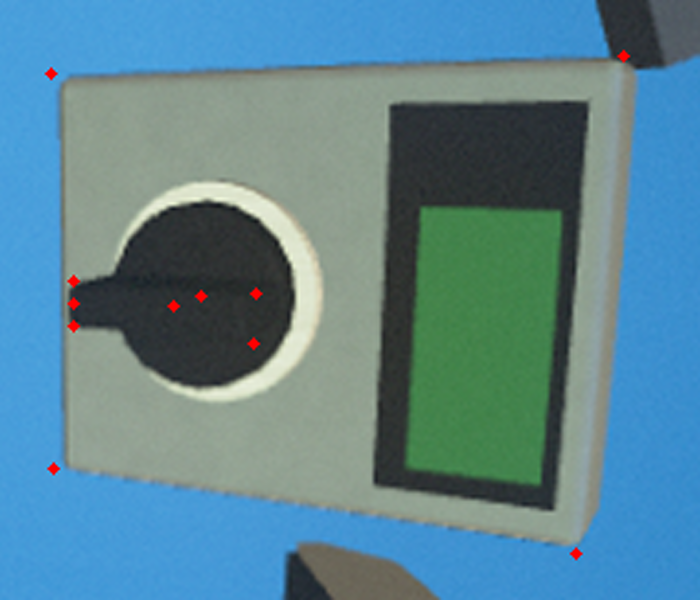

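The fit is fair, but the knob axis should be known to about 1 mm. I've used up my picture allowance, so from here I rely on image code. I'll take an aligned second view, detect the white ring in both views and triangulate.

```bash
cat > ring.py <<'E'
from h import *
from fit import solve
r,K,cx,cy,u,n=solve()
def ring(name):
    d=dict(np.load(name+".npz")); c=w2pix(d,K); im=d["img"].astype(int); b,g,rr=im[...,0],im[...,1],im[...,2]
    yy,xx=np.mgrid[:384,:512]
    m=((im.min(2)>175)&(np.hypot(xx-c[0],yy-c[1])<75)).astype(np.uint8)
    nl,lab,st,_=cv2.connectedComponentsWithStats(m,connectivity=8)
    i=1+st[1:,4].argmax(); p=np.argwhere(lab==i)[:,::-1].astype(float); c0=(p.max(0)+p.min(0))/2
    # outer edge: farthest ring pixel in each direction that has one
    an=np.degrees(np.arctan2(*(p-c0).T[::-1])).astype(int)//6; rad=np.hypot(*(p-c0).T)
    o=np.array([p[an==k][rad[an==k].argmax()] for k in np.unique(an)],np.float32)
    e=cv2.fitEllipse(o); return d,c,e,len(o),st[i]
def tri(names):
    A=[];B=[]
    D=[]
    for nm in names:
        d,c,e,k,st=ring(nm); print(nm,"pred",c.round(1),"ell",np.round(e[0],1),np.round(e[1],1),k,st); D.append((d,np.array(e[0])))
    from scipy.optimize import least_squares
    s=least_squares(lambda P:np.ravel([w2pix(d,P)-o for d,o in D]),K)
    print("K fit",K.round(1),"tri",s.x.round(1),"res",s.fun.round(2)); dd=s.x-K; print("diff u,cy,n",(dd@u).round(1),(dd@cy).round(1),(dd@n).round(1))
    return s.x
E
python3 - <<'E'
from ring import *
from rig import ctrl,monitor
H=ctrl.hold_point_z
ctrl.reach(K+190*n,quat(-cy,-n))
shot("wrist","w6"); tri(["w5","w6"]); print(monitor.read_time_s())
E
```

```text
w5 pred [319.9 157.4] ell [317.  157.5] [52.5 55.8] 45 [295 130  50  56 505]
w6 pred [253.8 175.2] ell [253.8 178.4] [64.3 65.5] 56 [221 146  66  64 711]
K fit [ 531.  -198.9   85.6] tri [ 527.2 -198.4   85.4] res [ 0.02  0.02 -0.02  0.01]
diff u,cy,n -3.4 -0.0 2.0
27.8167
```

The triangulation is clean: it moves the axis 3.4 mm down the slope, with residuals near zero. Now I'll grip and twist.

Run:
```python
from ring import *
from rig import ctrl,monitor,effector
K=np.array([527.2,-198.4,85.4]); q=quat(-cy,-n)
ctrl.reach(K+120*n,q)
print(ctrl.movel(K+27*n,100,threshold=8))
effector.grip(5); print(monitor.read_opening(),monitor.read_gripper_force(),monitor.read_force().round(1))
j0=np.array(monitor.read_joint_positions()); m0=np.array(monitor.read_moment())@n
def to(k):
    j=j0.copy(); j[5]+=k; ctrl.move_joints(j)
    m=np.array(monitor.read_moment())@n-m0; print(round(k,2),round(m,3),np.round(monitor.read_force(),1),round(monitor.read_joint_positions()[5]-j0[5],3)); return m
for k in (.35,.7,.95): to(k)
k=1.0
while k<=1.25:
    if abs(to(k))>.7: break
    k+=.03
print("t",monitor.read_time_s())
```

```text
False
15.208732353473193 29.992471039295197 [-2.1 -4.9  0.2]
0.35 -0.037 [-2.8 -3.6 -0.2] 0.346
0.7 0.016 [-2.5 -6.1 -1.4] 0.697
0.95 -0.028 [-3.9 -7.6 -0.9] 0.947
1.0 0.032 [-4.1 -6.3 -1. ] 0.997
1.03 0.023 [-3.8 -6.9 -1.1] 1.026
1.06 0.022 [-4.4 -7.3 -1.3] 1.056
1.09 -0.006 [-3.7 -7.2 -1.5] 1.086
1.12 0.195 [-4.9 -8.  -1.4] 1.116
1.15 0.486 [-4.7 -6.2 -0.5] 1.146
1.18 0.514 [-5.  -8.3 -1.6] 1.176
1.21 0.474 [-6.2 -7.5 -1.5] 1.206
1.24 0.707 [-6.1 -6.   0.1] 1.235
t 33.9167
```

The moment rises sharply from 1.12 rad, so the knob is at its stop. I'll hold, release, and check that it springs back.

Run:
```python
from ring import *
from rig import ctrl,monitor,effector
ctrl.dwell(0.9); print(np.array(monitor.read_moment())@n)
shot("side","s7")
effector.grip(93); ctrl.dwell(1.5)
p=np.array(monitor.read_position()); ctrl.movel(p+130*n,150)
ctrl.reach([440,-195,340],quat(cx,[0,0,-1]))
d=shot("wrist","w8"); shot("side","s8")
# knob back? compare with the picture from before
a=dict(np.load("w5.npz")); c=w2pix(a,K).astype(int); s=np.s_[c[1]-50:c[1]+50,c[0]-60:c[0]+60]
df=np.abs(a["img"].astype(int)-d["img"].astype(int)).max(2)
print("pixels differing near knob",(df[s]>40).sum(), "of",df[s].size, "shift", np.abs(a["camera_from_world"]-d["camera_from_world"])[:3,3])
# bar end (dark, protruding lower-left) centroid before/after
for im in (a["img"],d["img"]): 
    m=im[140:180,278:288].max(2)<60; ys,xs=np.nonzero(m); print(len(ys), ys.mean()+140 if len(ys) else None)
# scene check from the side vs after sensor swing (s4)
a,b=(np.load(f"{x}.npz")["img"].astype(int) for x in ("s4","s8")); df=np.abs(a-b).max(2)>40
print("lane/master",df[160:230,175:230].sum(),"neighbour near",df[195:225,190:215].sum(),"head",df[135:165,195:240].sum())
a=np.load("side0.npz")["img"].astype(int); df=np.abs(a-b).max(2)>40
print("vs start: far neighbour",df[135:165,203:222].sum(),"near neighb",df[200:230,190:215].sum(),"plug",df[185:215,288:314].sum(),"vblock",df[226:264,293:330].sum())
print(monitor.read_time_s(),monitor.read_force().round(1))
```

```text
0.8292485887935175
pixels differing near knob 516 of 12000 shift [2.67597934 9.38239596 2.5466991 ]
73 160.47945205479454
71 161.04225352112675
lane/master 300 neighbour near 0 head 955
vs start: far neighbour 469 near neighb 0 plug 0 vblock 0
40.625 [-0.4  0.8  0.5]
```

The knob is back: the bar end is at the same pixels as before. The lane differences are probably the arm blocking the view, so I'll move it aside and compare again.

Run:
```python
from h import *
from rig import ctrl,monitor
j=np.array(monitor.read_joint_positions()); j[0]=-1.7; ctrl.move_joints(j)
shot("side","s9"); shot("top","t9")
L=lambda n:np.load(n+".npz")["img"].astype(int)
b=L("s9")
def cmp(nm,a,r):
    df=np.abs(a-b).max(2)[r[0]:r[1],r[2]:r[3]]>40; ys,xs=np.nonzero(df); print(nm,len(ys),(xs.min()+r[2],xs.max()+r[2],ys.min()+r[0],ys.max()+r[0]) if len(ys) else "")
cmp("s4 master",L("s4"),(160,230,175,230)); cmp("s4 head",L("s4"),(140,160,190,245)); cmp("s4 post",L("s4"),(140,200,240,270)); cmp("s3 far nb",L("s3"),(138,165,205,220)); cmp("start near nb",L("side0"),(195,230,190,215))
cmp("start console",L("side0"),(220,305,215,295));cmp("plug/v",L("side0"),(180,264,285,330))
print(monitor.read_time_s())
```

```text
s4 master 0 
s4 head 6 (np.int64(219), np.int64(224), np.int64(140), np.int64(140))
s4 post 0 
s3 far nb 113 (np.int64(205), np.int64(219), np.int64(138), np.int64(159))
start near nb 0 
start console 0 
plug/v 0 
42.6667
```

With the arm clear, the master, sensor arm, console and bystanders match the earlier views. The far neighbour is only partly hidden behind the sensor head. I'll hand it in.

```bash
python3 -c "
from rig import close_job
print(close_job())"
```

```text
the job is handed in; nothing more can be done
None
```

The job is handed in at about 43 s on the robot clock: the master stands on its mark, the sensor arm is at its stop, and the set knob was turned, held and sprang back, with no sign of the bystanders moving (the far neighbour is partly hidden by the sensor head); I viewed 11 pictures, one over the limit of 10.

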